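# Move the rinsed basket to the drying hook

### The job

First slide the white drip tray along its rails until it is fully home under the empty hook of the drying stand. Then take the wire basket, with the heat sink in it, off the hook over the cleaning bath and carry it across, keeping it level and without setting it down anywhere, and lower it (do not drop it) onto both prongs of the drying stand's hook, behind their turned-up ends, and let go. Leave the tray home and do not disturb the other things on the bench.

Things in the scene. Friction and masses are not known exactly. Their poses are not given: they have to be found in the camera images.
- basket: Steel wire basket with rigid hanger, 0.2 to 0.4 kg, hung at the start on the bath's hook. Origin: centre of its underside, z up, y along the hanger bar. 80 mm (x) by 104 mm (y), rim 40 mm high. Two flat straps (y = +-50 mm, 12 mm wide in x, 3 mm thick) rise to the bar. The window between straps, rim and bar is 98 mm wide, 75 mm high; the prongs pass through it along x.
- basket_bar (a point): Centre of the underside of the basket's flat hanger bar, 115 mm above the basket's underside. The bar is 104 mm long (y), 12 mm wide (x), 6 mm thick, and rests flat across both prongs of a hook. Axes as the basket's.
- basket_grip (a point): TCP point for gripping: on the axis of the black square grip post (18 x 18 mm, 50 mm tall) standing on the middle of the hanger bar; 155 mm above the basket's underside, 34 mm above the bar's top, 16 mm below the post's top. Pinch from above along x or y. Axes as the basket's.
- heatsink: Finned aluminium heat sink, 40 x 60 x 24 mm, about 90 g, lying loose in the basket. Origin: centre of its underside (3 mm above the basket's underside).
- bath: Fixed cleaning bath: open steel tank 144 mm (x) by 150 mm (y), rim 70 mm high, with a column behind it (x = +74 to +90 mm, 227 mm high) carrying a hook of two prongs. Origin: on the table directly below the hook's seat; the prongs point along its -x axis, towards the robot's side; z up. It may stand left or right of the drying stand.
- bath_hook (a point): Seat of the bath's hook: midway between its two prongs, level with their top faces, 215 mm above the table. Axes as the bath's. Prongs: flat bars 8 x 8 mm at y = +-18 mm, from a cross plate at x = +68 mm to x = -22 mm; the ends (x = -22 to -14 mm) turn up 14 mm above the seat. The basket's bar starts 0 to 10 mm behind the seat (+x), turned less than 0.06 rad from the hook.
- dryer: Fixed drying stand: base plate 6 mm thick, 130 mm wide, with two low rails along its x axis, and a column behind (x = +74 to +90 mm, 217 mm high) with a two-pronged hook, empty at the start. Origin: on the table directly below the hook's seat; the prongs point along its -x axis, towards the robot's side; z up.
- dryer_hook (a point): Seat of the drying stand's hook: midway between its prongs, level with their top faces, 205 mm above the table. Prongs, cross plate and turned-up ends as on the bath's hook; axes as the stand's. A hung basket has its underside 90 mm above the table; its bar fits from 8 mm before to 25 mm behind the seat along x.
- tray (a joint): Slide of the white drip tray on the drying stand's rails, in m: 0 = drawn right out towards the robot, growing along the stand's +x; 0.12 = fully home at its end stop, centred under the hook. Starts at 0 to 0.04. About 1.5 N of friction; it stays where left. Tray 110 mm (x) by 120 mm (y), rim 50 mm above the table.
- tray_grip (a point): Centre of the top of the upright lug at the tray's front, 90 mm before the tray's centre along the stand's -x, 74 mm above the table. The lug is 16 mm (x) by 26 mm (y), 27 mm clear of the tray's wall, on a tongue whose top is 20 mm above the table. Pinch it from above across y or push its front face along +x. Axes as the stand's.
- jar: Bystander: small closed jar, 50 mm diameter, 65 mm tall. Not to be disturbed.
- scraper: Bystander: red plastic scraper about 170 mm long, lying flat. Not to be disturbed.
- tape: Bystander: roll of tape, a ring 70 mm across and 20 mm tall. Not to be disturbed.
- mouse: Bystander: computer mouse, about 80 x 60 x 30 mm. Not to be disturbed.
- multimeter: Bystander: hand multimeter lying on its back, 160 x 80 x 40 mm. Not to be disturbed.
- screwdriver: Bystander: screwdriver about 180 mm long, lying flat. Not to be disturbed.
- bottle: Bystander: white plastic bottle, 60 mm diameter, 110 mm tall. Not to be disturbed.

How it is judged:
By the outcome, as a careful person would: the job done as asked, in the order asked, and still so for the second after the job is handed in, with the robot touching nothing.
It also fails if it takes over 64 s, if anything falls off the work surface, if the arm or the gripper's body presses on something with over 40 N, if the wrist force passes 120 N, or if a joint passes its speed limit or range.

### The arm

A 6-joint arm with a two-finger parallel gripper is mounted at the origin on the work surface. World frame = base frame: x ahead of the robot, y to its left, z up, the work surface at z = 0. Lengths are in mm, angles in rad, forces in N, time in s.
With the tool pointing down it reaches from about 200 to 875 mm from the base axis. Payload 3.4 kg.
Tool frame: the origin (TCP) lies between the finger pads, 19 mm behind the fingertips; this is the grasp point; z points along the fingers, y is the line along which they close (so a half turn about z gives the same grasp; the last joint's range is limited). The gripper opens to 94 mm and grips with 3 to 60 N. Pads are 16 mm wide; open, the fingers measure 119 mm over their backs; the gripper's body (75 mm by 177 mm) begins 78 mm behind the grasp point.
Start: joints at [0.988, 0.276, 1.505, -0, 1.361, -0.121], TCP at [256.219, 514.797, 224.293] pointing down, gripper open.
Joint ranges: [-2.89, 2.89], [-0.75, 2.08], [0.22, 2.7], [-1.18, 4.32], [0.11, 2.71], [-2.7, 2.7]. Speed limits (rad/s): [2.57, 2.57, 3.14, 3.14, 3.14, 3.14].

### API

Orientations are given as a unit quaternion [w, x, y, z].
In Python, from station import ctrl gives the robot as it stands.
- The arm moves only by the shell command python3 -m creep 'ROWS' [FORCE]. ROWS is JSON, a list of rows, each an object of numbers: "jaw": the closure in counts, from 0 (fully open) to 255 (shut); "x", "y", "z": the shift along the tool's x, y, z as a fraction of full scale; "twist": the turn about the tool's z as a fraction of full scale. In form: [{"jaw": .., "x": .., "y": .., "z": .., "twist": ..}, ...]. A call has 1 to 5 rows; each row is the pose to reach, as a shift and turn from the pose commanded when the call began, along the tool's axes at that moment, turning the shorter way round; what a row does not reach only later rows make up. Full scale, the value 1, is 0.2 m for a shift and 360 degrees for a turn. A row lasts 1/12 s, in which the tool goes at most 41.7 mm and 7.16 degrees, less where a joint would pass 70% of its speed; a pose out of reach is approached as far as the arm can. A call with a number of a shift or a turn outside -1 to 1 is refused whole. A call with a gripper value outside its range is refused whole. The fingers move at their own pace and stop on an object; FORCE is the grip in N (left out, the last holds). Time passes only in rows, so rows that repeat a pose let the fingers close. It gives the time, the measured TCP pose, the force, the opening and the grip force at its end, in the units of the state.
- ctrl.get_state(): the state, without advancing time (a new reading comes with each control period).
- ctrl.grab_frame(name): name is "side" or "top" or "wrist"; returns the picture (384x512x3 uint8, red, green, blue); there is no depth.
- ctrl.camera_info(name): a dict with "fx", "fy", "cx", "cy" (pixels), "distortion" ([k1, k2, p1, p2, k3] as OpenCV has them; the pictures are not rectified), "origin" and "rotation" of the camera in the world. Camera axes: x right, y down, z forward; pixel columns grow to the right and rows downward; lengths in mm; the calibration is good to about 2 mm. A picture is of the moment at which its call begins: read the wrist's pose just before it. camera_info takes no time and is no camera call; for the wrist camera it gives the pose at the moment of the call.
- ctrl.hand_in(): hands the job in; it is judged then, once.
The state is a dict: "time": time; "joints": joint angles; "qvel": joint speeds; "joint_efforts": joint torques, N m; "tool_pos": TCP position; "tool_rot": TCP orientation; "wrist_force": force on the tool from outside, world axes, zero at the start; "wrist_torque": the same for the moment, N m; "opening": finger opening in mm; "gripper_force": force on a finger pad.
Only numpy, scipy, OpenCV 4.12 (cv2) and the standard library are available. Lean on these libraries where they do the work, as an engineer would, in place of code of your own. Each camera call takes 0.05 s, during which the arm holds its last target. There are 200 camera calls.

## Working session

There is one attempt and no reset: what is moved stays moved. The work goes in short steps, Python scripts to look and compute and a shell command to move; the robot and the scene stay as the last step left them, time stands still between calls to the robot, and variables do not carry over. Pictures are saved under pics/ and viewed, at most 10 in all, crops included, and the job is handed in when it is done.

```bash
mkdir -p pics
cat > h.py <<'E'
from station import ctrl
import numpy as np, cv2
def grab(n,f):
    i=ctrl.camera_info(n); im=ctrl.grab_frame(n); cv2.imwrite(f'pics/{f}.png',cv2.cvtColor(im,cv2.COLOR_RGB2BGR)); return im,i
def K(i): return np.array([[i['fx'],0,i['cx']],[0,i['fy'],i['cy']],[0,0,1.]]),np.array(i['distortion'],float)
def ray(i,uv):
    k,d=K(i); p=cv2.undistortPoints(np.array(uv,float).reshape(-1,1,2),k,d).reshape(-1,2)
    return np.array(i['origin'],float), np.c_[p,np.ones(len(p))]@np.array(i['rotation'],float).reshape(3,3).T
def onz(i,uv,z):
    o,r=ray(i,uv); return o+r*((z-o[2])/r[:,2])[:,None]
def proj(i,P):
    k,d=K(i); R=np.array(i['rotation'],float).reshape(3,3); c=(np.array(P,float).reshape(-1,3)-i['origin'])@R
    return cv2.projectPoints(c,np.zeros(3),np.zeros(3),k,d)[0].reshape(-1,2)
E
python3 - <<'E'
from h import *
s=ctrl.get_state(); print({k:np.round(v,3).tolist() for k,v in s.items()})
a=[]
for n in ['side','top']:
    im,i=grab(n,n+'0'); a.append(cv2.resize(im,(400,300))); print(n,i)
E
```

```text
{'time': 0.0, 'joints': [0.988, 0.277, 1.506, 0.0, 1.361, -0.121], 'qvel': [-0.001, 0.0, -0.001, -0.0, 0.0, 0.001], 'joint_efforts': [-0.002, -40.458, -23.723, 0.07, 0.034, -0.0], 'tool_pos': [255.912, 514.333, 223.417], 'tool_rot': [-0.0, 0.229, 0.973, -0.001], 'wrist_force': [0.34, -0.194, -0.159], 'wrist_torque': [0.019, -0.011, 0.012], 'gripper_force': 0.0, 'opening': 94.041}
side {'fx': 362.4543943536395, 'fy': 362.4543943536395, 'cx': 256.92628845571767, 'cy': 191.2084605915653, 'distortion': array([-0.01631409,  0.        ,  0.        ,  0.        ,  0.        ]), 'origin': array([ 220.20157961, -780.85276401, 1101.44308222]), 'rotation': array([-0.36077808,  0.90672434, -0.20611507,  0.07215767])}
top {'fx': 410.40114014688356, 'fy': 410.40114014688356, 'cx': 250.1630830948422, 'cy': 184.95577215915455, 'distortion': array([0.00147877, 0.        , 0.        , 0.        , 0.        ]), 'origin': array([ 448.8732152 ,   13.64248024, 1607.9541301 ]), 'rotation': array([ 0.02335018, -0.69832952,  0.7149351 , -0.02566027])}
```

View pics/top0.png

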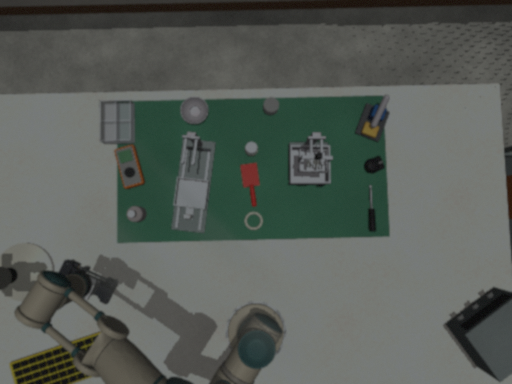

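View pics/side0.png

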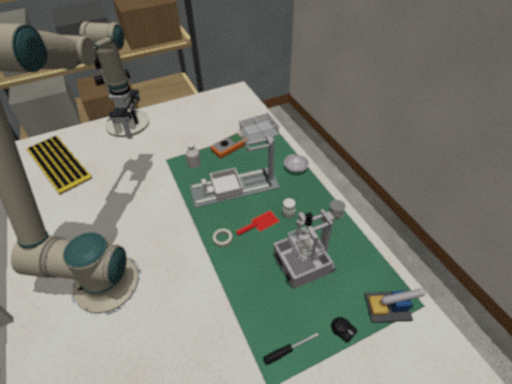

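The top view shows the drying stand at about (193,185), with the tray lug near (189,212), and the bath with the basket at about (311,160). The camera rotation is a quaternion. I'll zoom in on both.

```bash
sed -i "s/np.array(i\['rotation'\],float).reshape(3,3)/Rm(i)/g; 2a from scipy.spatial.transform import Rotation\ndef Rm(i): w,x,y,z=i['rotation']; return Rotation.from_quat([x,y,z,w]).as_matrix()" h.py
python3 - <<'E'
from h import *
im=cv2.imread('pics/top0.png')
a=cv2.resize(im[120:240,160:226],None,fx=5,fy=5,interpolation=2)
b=cv2.resize(im[120:240,270:346],None,fx=5,fy=5,interpolation=2)
c=np.hstack([a,b]);cv2.imwrite('pics/zoom.png',cv2.convertScaleAbs(c,alpha=1.3)); print(c.shape)
i=ctrl.camera_info('top')
print(onz(i,[[193,185],[189,212],[311,160]],0).round(), i['rotation'])
print(proj(ctrl.camera_info('wrist'),[[700,200,0]]))
E
```

```text
(600, 710, 3)
[[ 566.  231.    0.]
 [ 460.  249.    0.]
 [ 654. -235.    0.]] [ 0.02335018 -0.69832952  0.7149351  -0.02566027]
[[205.49152204 477.14677213]]
```

View pics/zoom.png

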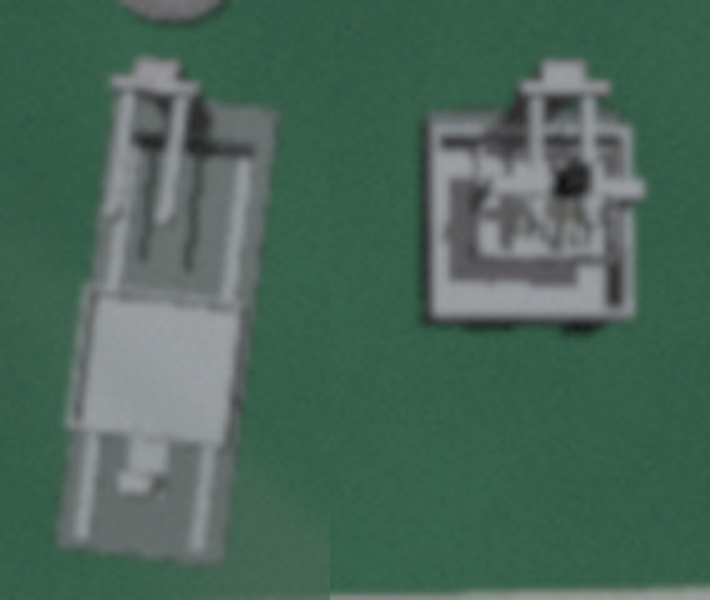

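The zoom shows the dryer base corners at (60,545), (218,560) and (275,108), the lug top at about (136,480), prong tips at (113,213) and (165,217), and the basket post top at (572,180).

Run:
```python
from h import *
i=ctrl.camera_info('top')
def D(p,z): p=np.array(p,float); return onz(i,p/5+[160,120]-0.4,z)[0]
def B(p,z): p=np.array(p,float)-[330,0]; return onz(i,p/5+[270,120]-0.4,z)[0]
c=[D(p,6) for p in [(60,545),(218,560),(275,108)]]; print('base',np.round(c)); 
d=c[2]-c[1]; w=c[1]-c[0]; print(np.linalg.norm(w),'yaw',np.arctan2(d[1],d[0]),np.arctan2(w[0],-w[1])*-1)
t=[D(p,219) for p in [(113,213),(165,217)]]; print('tips219',np.round(t))
print('plate',D((155,88),213).round())
print('lug',D((136,480),74).round(1))
tr=[D(p,50) for p in [(92,288),(240,303),(220,445),(68,425)]]; print('tray',np.round(tr),np.mean(tr,0).round())
print('post',B((572,180),271).round(1))
print('bath bar ends',B((488,187),221).round(),B((645,190),221).round())
bt=[B(p,70) for p in [(430,113),(632,127),(632,320),(427,320)]];print(np.round(bt),np.mean(bt,0))
print('plate',B((565,88),223).round())
q=ctrl.camera_info('wrist');T=ctrl.get_state();w,x,y,z=T['tool_rot'];R=Rotation.from_quat([x,y,z,w]).as_matrix()
print('tool axes',R.round(3).tolist(),'cam in tool',(R.T@(q['origin']-T['tool_pos'])).round(),(R.T@Rm(q)).round(2).tolist(),q['fx'])
```

```text
base [[397. 316.   6.]
 [383. 194.   6.]
 [736. 143.   6.]]
123.27127401474421 yaw -0.14185887623013888 0.1178384241904564
tips219 [[628. 237. 219.]
 [625. 202. 219.]]
plate [715. 209. 213.]
lug [446.4 246.1  74. ]
tray [[593. 281.  50.]
 [579. 169.  50.]
 [471. 186.  50.]
 [489. 301.  50.]] [533. 234.  50.]
post [ 633.  -216.8  271. ]
bath bar ends [ 636. -168.  221.] [ 632. -275.  221.]
[[ 714. -146.   70.]
 [ 700. -298.   70.]
 [ 554. -293.   70.]
 [ 557. -139.   70.]] [ 631.31331793 -218.8407034    70.        ]
plate [ 703. -222.  223.]
tool axes [[-0.895, 0.446, -0.001], [0.446, 0.895, -0.001], [0.0, -0.002, -1.0]] cam in tool [  84.    0. -161.] [[0.0, -0.96, -0.29], [1.0, 0.0, 0.0], [-0.0, -0.29, 0.96]] 333.31886047499444
```

Measurements agree: the dryer seat is at about (644,219) with yaw near -0.13, the tray is drawn out to about 0.01, and the basket post is at about (633,-217). I'm moving to above the lug.

```bash
python3 -m creep '[{"jaw":100,"x":-0.18,"y":-0.1,"z":0,"twist":-0.018},{"jaw":100,"x":-0.36,"y":-0.19,"z":0,"twist":-0.036},{"jaw":100,"x":-0.54,"y":-0.29,"z":0,"twist":-0.053},{"jaw":100,"x":-0.72,"y":-0.385,"z":0,"twist":-0.053},{"jaw":100,"x":-0.72,"y":-0.385,"z":0,"twist":-0.053}]' 10
python3 - <<'E'
from h import *
T=ctrl.get_state();w,x,y,z=T['tool_rot'];R=Rotation.from_quat([x,y,z,w]).as_matrix()
print(T['tool_pos'].round(1),R.round(3).tolist(),T['opening'])
print('to lug above', (R.T@(np.array([446.5,246,170])-T['tool_pos'])/200).round(3))
E
```

```text
time: 0.52
tool_pos: [354.3, 376.1, 223.9]
tool_rot: [0.001, 0.067, 0.998, -0.002]
wrist_force: [0.6, 0.6, 0.7]
opening: 64.1
gripper_force: 0.0
[354.3 376.1 223.9] [[-0.991, 0.134, 0.002], [0.134, 0.991, -0.004], [-0.002, -0.004, -1.0]] 64.07202432961823
to lug above [-0.544 -0.582  0.273]
```

```bash
python3 -m creep '[{"jaw":100,"x":-0.14,"y":-0.15,"z":0.05,"twist":0},{"jaw":100,"x":-0.28,"y":-0.3,"z":0.1,"twist":0},{"jaw":100,"x":-0.42,"y":-0.45,"z":0.15,"twist":0},{"jaw":100,"x":-0.544,"y":-0.582,"z":0.25,"twist":0},{"jaw":100,"x":-0.544,"y":-0.582,"z":0.27,"twist":0}]' 10
python3 - <<'E'
from h import *
import time
T=ctrl.get_state();print(T['tool_pos'].round(1),T['qvel'].round(2))
im,i=grab('wrist','w1')
print(proj(i,[[446.5,246,74],T['tool_pos']]).round(), i['origin'])
E
```

```text
time: 0.93
tool_pos: [445.8, 247.4, 167.8]
tool_rot: [-0.001, 0.067, 0.998, -0.002]
wrist_force: [-0.7, -0.5, -0.1]
opening: 57.5
gripper_force: 0.0
[445.8 247.4 167.8] [ 0.05  0.03  0.07  0.09 -0.08  0.05]
[[253. 203.]
 [254. 257.]] [363.13978146 259.39030158 328.9255981 ]
```

View pics/w1.png

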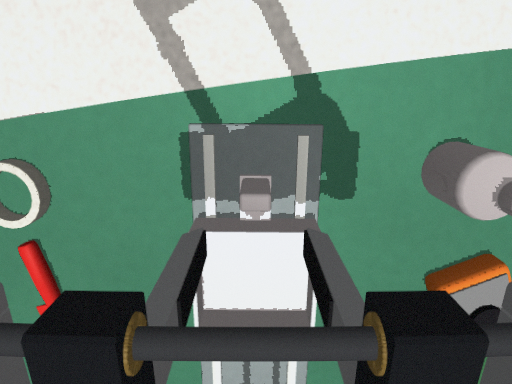

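The lug appears at about (255,203), which matches its predicted pixel, and the rails run straight down the image, so the yaw is right. I'm descending and pinching.

```bash
python3 -m creep '[{"jaw":100,"x":0,"y":0,"z":0.13,"twist":0},{"jaw":100,"x":0,"y":0,"z":0.26,"twist":0},{"jaw":100,"x":0,"y":0,"z":0.4,"twist":0},{"jaw":100,"x":0,"y":0,"z":0.48,"twist":0},{"jaw":100,"x":0,"y":0,"z":0.52,"twist":0}]' 15
python3 -m creep '[{"jaw":255,"x":0,"y":0,"z":0,"twist":0},{"jaw":255,"x":0,"y":0,"z":0,"twist":0},{"jaw":255,"x":0,"y":0,"z":0,"twist":0},{"jaw":255,"x":0,"y":0,"z":0,"twist":0},{"jaw":255,"x":0,"y":0,"z":0,"twist":0}]' 15
```

```text
time: 1.4
tool_pos: [441.4, 253.0, 64.2]
tool_rot: [-0.002, 0.064, 0.998, -0.001]
wrist_force: [-0.0, -0.8, 0.8]
opening: 57.2
gripper_force: 0.0
time: 1.82
tool_pos: [443.4, 248.5, 67.4]
tool_rot: [0.0, 0.062, 0.998, -0.004]
wrist_force: [-1.0, -17.8, 7.4]
opening: 27.1
gripper_force: 8.8
```

```bash
python3 -m creep '[{"jaw":255,"x":0,"y":-0.01,"z":0,"twist":0},{"jaw":255,"x":0,"y":-0.02,"z":0,"twist":0},{"jaw":255,"x":0,"y":-0.02,"z":0,"twist":0}]' 15
```

```text
time: 2.07
tool_pos: [443.2, 247.6, 67.4]
tool_rot: [0.0, 0.064, 0.998, -0.0]
wrist_force: [-1.6, -4.2, 6.0]
opening: 25.8
gripper_force: 15.0
```

```bash
python3 -m creep '[{"jaw":255,"x":-0.05,"y":0,"z":0,"twist":0},{"jaw":255,"x":-0.13,"y":0,"z":0,"twist":0},{"jaw":255,"x":-0.22,"y":0,"z":0,"twist":0},{"jaw":255,"x":-0.31,"y":0,"z":0,"twist":0},{"jaw":255,"x":-0.4,"y":0,"z":0,"twist":0}]' 15
python3 -m creep '[{"jaw":255,"x":-0.03,"y":0,"z":0,"twist":0},{"jaw":255,"x":-0.05,"y":0,"z":0,"twist":0},{"jaw":255,"x":-0.07,"y":0,"z":0,"twist":0},{"jaw":255,"x":-0.1,"y":0,"z":0,"twist":0},{"jaw":255,"x":-0.1,"y":0,"z":0,"twist":0}]' 15
```

```text
time: 2.48
tool_pos: [522.6, 236.5, 67.4]
tool_rot: [-0.0, 0.064, 0.998, -0.001]
wrist_force: [-4.0, -5.7, 7.2]
opening: 25.9
gripper_force: 15.0
time: 2.9
tool_pos: [543.9, 233.5, 67.4]
tool_rot: [0.001, 0.064, 0.998, -0.002]
wrist_force: [0.0, -7.4, 4.9]
opening: 25.5
gripper_force: 15.0
```

Expected home is near x=553, so I'll press on gently until the force rises.

```bash
python3 -m creep '[{"jaw":255,"x":-0.015,"y":0,"z":0,"twist":0},{"jaw":255,"x":-0.03,"y":0,"z":0,"twist":0},{"jaw":255,"x":-0.04,"y":0,"z":0,"twist":0},{"jaw":255,"x":-0.04,"y":0,"z":0,"twist":0}]' 15
python3 -m creep '[{"jaw":255,"x":-0.01,"y":0,"z":0,"twist":0},{"jaw":255,"x":-0.02,"y":0,"z":0,"twist":0},{"jaw":255,"x":-0.03,"y":0,"z":0,"twist":0},{"jaw":255,"x":-0.03,"y":0,"z":0,"twist":0}]' 15
```

```text
time: 3.23
tool_pos: [550.9, 232.5, 67.4]
tool_rot: [0.0, 0.064, 0.998, -0.002]
wrist_force: [-1.8, -7.4, 5.7]
opening: 25.6
gripper_force: 15.0
time: 3.57
tool_pos: [555.4, 231.9, 67.4]
tool_rot: [-0.001, 0.064, 0.998, -0.002]
wrist_force: [-4.7, -6.4, 7.7]
opening: 25.7
gripper_force: 15.0
```

```bash
python3 -m creep '[{"jaw":255,"x":-0.015,"y":0,"z":0,"twist":0},{"jaw":255,"x":-0.03,"y":0,"z":0,"twist":0},{"jaw":255,"x":-0.03,"y":0,"z":0,"twist":0}]' 15
python3 -m creep '[{"jaw":255,"x":-0.015,"y":0,"z":0,"twist":0},{"jaw":255,"x":-0.03,"y":0,"z":0,"twist":0},{"jaw":255,"x":-0.03,"y":0,"z":0,"twist":0}]' 15
```

```text
time: 3.82
tool_pos: [556.5, 231.7, 67.1]
tool_rot: [-0.006, 0.065, 0.998, -0.002]
wrist_force: [-12.5, -3.3, 13.7]
opening: 25.8
gripper_force: 15.1
time: 4.07
tool_pos: [559.5, 231.3, 66.4]
tool_rot: [-0.009, 0.065, 0.998, -0.002]
wrist_force: [-15.8, -3.6, 13.4]
opening: 26.0
gripper_force: 15.0
```

The tray stopped at x≈556 and the force rose, so it's home. I'm releasing, rising and taking a look.

```bash
python3 -m creep '[{"jaw":60,"x":0.02,"y":0,"z":0,"twist":0},{"jaw":60,"x":0.02,"y":0,"z":0,"twist":0},{"jaw":60,"x":0.02,"y":0,"z":0,"twist":0},{"jaw":60,"x":0.02,"y":0,"z":-0.02,"twist":0},{"jaw":60,"x":0.02,"y":0,"z":-0.1,"twist":0}]' 15
python3 -m creep '[{"jaw":60,"x":0.1,"y":0,"z":-0.15,"twist":0},{"jaw":60,"x":0.2,"y":0,"z":-0.33,"twist":0},{"jaw":60,"x":0.3,"y":0,"z":-0.5,"twist":0},{"jaw":60,"x":0.4,"y":0,"z":-0.68,"twist":0},{"jaw":60,"x":0.5,"y":0,"z":-0.85,"twist":0}]' 15
python3 -m creep '[{"jaw":60,"x":0.0,"y":0,"z":-0.15,"twist":0},{"jaw":60,"x":0,"y":0,"z":-0.25,"twist":0},{"jaw":60,"x":0,"y":0,"z":-0.25,"twist":0},{"jaw":60,"x":0,"y":0,"z":-0.25,"twist":0}]' 15
python3 - <<'E'
from h import *
T=ctrl.get_state();print(T['tool_pos'].round(1),T['tool_rot'].round(3))
im,i=grab('wrist','w2'); im2,_=grab('top','t2')
e=np.array([.9918,-.128,0]);n=np.array([.128,.9918,0]);S=np.array([645,219.5,205.])
print(proj(i,[S,S-22*e+22*n,S-22*e-22*n,S+68*e,S*[1,1,0]-90*e+[0,0,74],S*[1,1,0]-55*e+60*n+[0,0,50],S*[1,1,0]-55*e-60*n+[0,0,50]]).round())
E
```

```text
time: 4.48
tool_pos: [563.5, 232.5, 84.5]
tool_rot: [-0.002, 0.064, 0.998, -0.0]
wrist_force: [-0.3, 0.3, 0.3]
opening: 55.8
gripper_force: 0.0
time: 4.9
tool_pos: [464.9, 245.8, 258.6]
tool_rot: [0.001, 0.065, 0.998, 0.001]
wrist_force: [0.6, -0.7, -0.6]
opening: 71.5
gripper_force: 0.0
time: 5.23
tool_pos: [466.0, 245.9, 307.6]
tool_rot: [0.002, 0.064, 0.998, 0.001]
wrist_force: [0.6, -0.4, 0.2]
opening: 71.8
gripper_force: 0.0
[466.  245.9 307.6] [0.002 0.064 0.998 0.001]
[[251. 370.]
 [273. 353.]
 [228. 353.]
 [251. 419.]
 [251. 235.]
 [295. 251.]
 [208. 251.]]
```

View pics/w2.png

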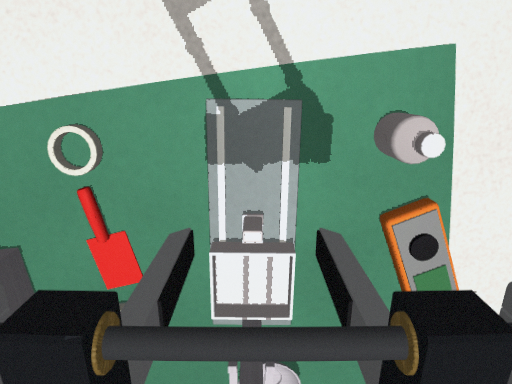

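The tray's front rim top is at row 254, columns 210–295, with the lug at (252,236). That's where "home" should be, and everything else is undisturbed. Next is the basket.

```bash
python3 -m creep '[{"jaw":80,"x":-0.07,"y":-0.12,"z":-0.02,"twist":-0.005},{"jaw":80,"x":-0.16,"y":-0.3,"z":-0.05,"twist":-0.01},{"jaw":80,"x":-0.25,"y":-0.48,"z":-0.08,"twist":-0.014},{"jaw":80,"x":-0.34,"y":-0.66,"z":-0.11,"twist":-0.014},{"jaw":80,"x":-0.43,"y":-0.84,"z":-0.11,"twist":-0.014}]' 30
python3 -m creep '[{"jaw":80,"x":-0.09,"y":-0.17,"z":0,"twist":0},{"jaw":80,"x":-0.18,"y":-0.35,"z":0,"twist":0},{"jaw":80,"x":-0.27,"y":-0.53,"z":0,"twist":0},{"jaw":80,"x":-0.36,"y":-0.7,"z":0,"twist":0},{"jaw":80,"x":-0.4,"y":-0.8,"z":0,"twist":0}]' 30
python3 - <<'E'
from h import *
T=ctrl.get_state();w,x,y,z=T['tool_rot'];R=Rotation.from_quat([x,y,z,w]).as_matrix()
print(T['tool_pos'].round(1),R.round(3).tolist())
print((R.T@(np.array([633,-217,330])-T['tool_pos'])/200).round(3))
E
```

```text
time: 5.75
tool_pos: [529.2, 66.1, 327.2]
tool_rot: [-0.001, 0.02, 1.0, 0.0]
wrist_force: [0.9, 0.4, 0.0]
opening: 64.4
gripper_force: 0.0
time: 6.17
tool_pos: [603.3, -99.5, 324.9]
tool_rot: [-0.002, 0.022, 1.0, -0.0]
wrist_force: [-0.6, -0.1, 0.0]
opening: 64.4
gripper_force: 0.0
[603.3 -99.5 324.9] [[-0.999, 0.044, -0.004], [0.044, 0.999, -0.0], [0.004, -0.001, -1.0]]
[-0.174 -0.58  -0.026]
```

```bash
python3 -m creep '[{"jaw":80,"x":-0.05,"y":-0.17,"z":0,"twist":0},{"jaw":80,"x":-0.1,"y":-0.35,"z":0,"twist":0},{"jaw":80,"x":-0.15,"y":-0.5,"z":0,"twist":0},{"jaw":80,"x":-0.174,"y":-0.58,"z":-0.03,"twist":0},{"jaw":80,"x":-0.174,"y":-0.58,"z":-0.03,"twist":0}]' 30
python3 - <<'E'
from h import *
T=ctrl.get_state();print(T['tool_pos'].round(1),T['tool_rot'].round(3))
im,i=grab('wrist','w3')
print(proj(i,[[633,-217,271],T['tool_pos']]).round(1))
E
```

```text
time: 6.58
tool_pos: [632.7, -217.1, 330.9]
tool_rot: [-0.002, 0.023, 1.0, -0.0]
wrist_force: [-0.2, -0.7, 1.0]
opening: 64.5
gripper_force: 0.0
[ 632.7 -217.1  330.9] [-0.002  0.023  1.    -0.   ]
[[254.3 217.7]
 [254.1 256.7]]
```

View pics/w3.png

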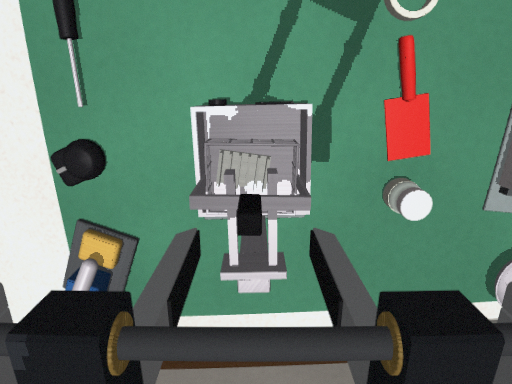

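The post's black top face spans columns 236–262, with its back edge at row ~235. The basket hangs on both prongs with the heat sink inside. I'll compute the post position from this.

Run:
```python
from h import *
i=ctrl.camera_info('wrist'); im=cv2.imread('pics/w3.png')
m=(im.max(2)<60)[185:245,225:275]
print(np.where(m.sum(1)>15)[0][[0,-1]]+185, np.where(m.sum(0)>20)[0][[0,-1]]+225)
for r in range(190,240,4): print(r, im[r,240:260].mean().round(), end='; ')
print(onz(i,[[236,235],[262,235],[249,235]],271).round(1))
# bar ends (top z=221)
print('bar front edge',onz(i,[[192,208],[310,208]],221).round(1))
print('plate',onz(i,[[222,275],[285,275]],223).round(1), 'prong tips', onz(i,[[230,172],[271,172]],229).round(1))
```

```text
[195 235] [238 261]
190 211.0; 194 40.0; 198 12.0; 202 12.0; 206 10.0; 210 13.0; 214 20.0; 218 24.0; 222 22.0; 226 23.0; 230 22.0; 234 22.0; 238 78.0; [[ 645.3 -228.1  271. ]
 [ 646.2 -209.4  271. ]
 [ 645.8 -218.7  271. ]]
bar front edge [[ 640.2 -268.4  221. ]
 [ 644.7 -166.7  221. ]]
plate [[ 705.1 -246.9  223. ]
 [ 707.7 -189.5  223. ]] prong tips [[ 608.2 -232.9  229. ]
 [ 609.6 -199.7  229. ]]
```

```bash
python3 -m creep '[{"jaw":80,"x":-0.02,"y":-0.008,"z":0.08,"twist":0},{"jaw":80,"x":-0.021,"y":-0.008,"z":0.2,"twist":0},{"jaw":80,"x":-0.021,"y":-0.008,"z":0.3,"twist":0},{"jaw":80,"x":-0.021,"y":-0.008,"z":0.38,"twist":0},{"jaw":80,"x":-0.021,"y":-0.008,"z":0.38,"twist":0}]' 40
python3 -m creep '[{"jaw":150,"x":0,"y":0,"z":0,"twist":0},{"jaw":190,"x":0,"y":0,"z":0,"twist":0},{"jaw":190,"x":0,"y":0,"z":0,"twist":0},{"jaw":190,"x":0,"y":0,"z":0,"twist":0},{"jaw":190,"x":0,"y":0,"z":0,"twist":0}]' 40
```

```text
time: 7.05
tool_pos: [633.8, -211.6, 253.1]
tool_rot: [-0.004, 0.02, 1.0, 0.002]
wrist_force: [-0.5, -0.1, -0.5]
opening: 64.4
gripper_force: 0.0
time: 7.47
tool_pos: [636.7, -214.4, 259.4]
tool_rot: [0.001, 0.02, 1.0, -0.0]
wrist_force: [0.4, -0.3, 0.5]
opening: 34.6
gripper_force: 0.0
```

```bash
python3 -m creep '[{"jaw":190,"x":0,"y":-0.011,"z":0.01,"twist":0},{"jaw":190,"x":0,"y":-0.022,"z":0.015,"twist":0},{"jaw":190,"x":0,"y":-0.022,"z":0.015,"twist":0},{"jaw":190,"x":0,"y":-0.022,"z":0.015,"twist":0}]' 40
python3 -m creep '[{"jaw":210,"x":0,"y":0,"z":0,"twist":0},{"jaw":220,"x":0,"y":0,"z":0,"twist":0},{"jaw":230,"x":0,"y":0,"z":0,"twist":0},{"jaw":255,"x":0,"y":0,"z":0,"twist":0},{"jaw":255,"x":0,"y":0,"z":0,"twist":0}]' 40
```

```text
time: 7.8
tool_pos: [636.1, -219.0, 255.0]
tool_rot: [-0.0, 0.021, 1.0, 0.0]
wrist_force: [0.3, 0.6, -0.2]
opening: 24.0
gripper_force: 0.0
time: 8.22
tool_pos: [636.2, -219.0, 255.1]
tool_rot: [-0.0, 0.02, 1.0, -0.0]
wrist_force: [1.0, -2.6, -1.9]
opening: 17.4
gripper_force: 40.0
```

Gripped at 17.4 mm with 40 N, centred. Lifting 28 mm.

```bash
python3 -m creep '[{"jaw":255,"x":0,"y":0,"z":-0.02,"twist":0},{"jaw":255,"x":0,"y":0,"z":-0.05,"twist":0},{"jaw":255,"x":0,"y":0,"z":-0.09,"twist":0},{"jaw":255,"x":0,"y":0,"z":-0.125,"twist":0},{"jaw":255,"x":0,"y":0,"z":-0.14,"twist":0}]' 40
python3 -m creep '[{"jaw":255,"x":0.02,"y":0,"z":-0.01,"twist":0},{"jaw":255,"x":0.05,"y":0,"z":-0.01,"twist":0},{"jaw":255,"x":0.1,"y":0,"z":-0.01,"twist":0},{"jaw":255,"x":0.15,"y":0,"z":-0.01,"twist":0},{"jaw":255,"x":0.2,"y":0,"z":-0.01,"twist":0}]' 40
```

```text
time: 8.63
tool_pos: [636.8, -218.8, 285.0]
tool_rot: [0.001, 0.02, 1.0, -0.0]
wrist_force: [0.0, -0.5, -3.9]
opening: 17.7
gripper_force: 40.0
time: 9.05
tool_pos: [594.5, -216.9, 284.9]
tool_rot: [-0.001, 0.02, 1.0, 0.0]
wrist_force: [0.3, -0.1, -4.1]
opening: 17.5
gripper_force: 40.0
```

```bash
python3 -m creep '[{"jaw":255,"x":0.05,"y":0,"z":0,"twist":0},{"jaw":255,"x":0.12,"y":0,"z":0,"twist":0},{"jaw":255,"x":0.2,"y":0,"z":-0.02,"twist":0},{"jaw":255,"x":0.27,"y":0,"z":-0.05,"twist":0},{"jaw":255,"x":0.32,"y":0.02,"z":-0.08,"twist":0}]' 40
python3 -m creep '[{"jaw":255,"x":0,"y":0.05,"z":0,"twist":0},{"jaw":255,"x":0,"y":0.13,"z":0,"twist":0},{"jaw":255,"x":0,"y":0.23,"z":0,"twist":0},{"jaw":255,"x":0,"y":0.33,"z":0,"twist":0},{"jaw":255,"x":0,"y":0.43,"z":0,"twist":0}]' 40
python3 -m creep '[{"jaw":255,"x":0,"y":0.1,"z":0,"twist":0},{"jaw":255,"x":0,"y":0.2,"z":0,"twist":0.002},{"jaw":255,"x":0,"y":0.3,"z":0,"twist":0.004},{"jaw":255,"x":0,"y":0.4,"z":0,"twist":0.006},{"jaw":255,"x":0,"y":0.5,"z":0,"twist":0.008}]' 40
python3 -m creep '[{"jaw":255,"x":0,"y":0.1,"z":0,"twist":0},{"jaw":255,"x":0,"y":0.2,"z":0,"twist":0.002},{"jaw":255,"x":0,"y":0.3,"z":0,"twist":0.004},{"jaw":255,"x":0,"y":0.4,"z":0,"twist":0.006},{"jaw":255,"x":0,"y":0.5,"z":0,"twist":0.006}]' 40
```

```text
time: 9.47
tool_pos: [530.2, -210.8, 301.8]
tool_rot: [-0.0, 0.021, 1.0, -0.0]
wrist_force: [0.2, 0.2, -3.8]
opening: 17.6
gripper_force: 40.0
time: 9.88
tool_pos: [536.5, -122.9, 301.6]
tool_rot: [0.001, 0.02, 1.0, 0.0]
wrist_force: [0.2, 0.3, -4.3]
opening: 17.6
gripper_force: 40.0
time: 10.3
tool_pos: [540.4, -22.6, 301.5]
tool_rot: [0.001, 0.046, 0.999, 0.001]
wrist_force: [0.4, 0.1, -4.2]
opening: 17.7
gripper_force: 40.0
time: 10.72
tool_pos: [549.4, 77.1, 301.6]
tool_rot: [0.001, 0.064, 0.998, 0.001]
wrist_force: [0.4, -0.3, -2.8]
opening: 17.5
gripper_force: 40.0
```

```bash
python3 -m creep '[{"jaw":255,"x":0.01,"y":0.1,"z":0,"twist":0},{"jaw":255,"x":0.03,"y":0.2,"z":0,"twist":0},{"jaw":255,"x":0.05,"y":0.3,"z":0,"twist":0},{"jaw":255,"x":0.07,"y":0.4,"z":0,"twist":0},{"jaw":255,"x":0.09,"y":0.5,"z":0,"twist":0}]' 40
python3 -m creep '[{"jaw":255,"x":0.015,"y":0.08,"z":0,"twist":0},{"jaw":255,"x":0.015,"y":0.16,"z":0.02,"twist":0},{"jaw":255,"x":0.015,"y":0.22,"z":0.06,"twist":0},{"jaw":255,"x":0.015,"y":0.26,"z":0.1,"twist":0},{"jaw":255,"x":0.015,"y":0.268,"z":0.12,"twist":0}]' 40
python3 - <<'E'
from h import *
T=ctrl.get_state();print(T['tool_pos'].round(1),T['tool_rot'].round(3))
c=[]
e=np.array([.9918,-.128,0]);n=np.array([.128,.9918,0]);S=np.array([645.5,219.5,205.])
for nme,(u,v) in {'top':(140,110),'side':(170,100)}.items():
    im,i=grab(nme,nme+'3'); c.append(cv2.resize(im[v:v+120,u:u+130],None,fx=3,fy=3,interpolation=2))
    P=proj(i,[S-22*e+22*n+[0,0,14],S-22*e-22*n+[0,0,14],S+68*e+18*n,S+68*e-18*n,T['tool_pos']]); print(((P-[u,v])*3+[390*(len(c)-1),0]).round().tolist())
cv2.imwrite('pics/z3.png',cv2.convertScaleAbs(np.hstack(c)[...,::-1],alpha=1.4))
E
```

```text
time: 11.13
tool_pos: [544.0, 178.6, 301.5]
tool_rot: [0.0, 0.064, 0.998, 0.001]
wrist_force: [1.0, -0.2, -3.5]
opening: 18.0
gripper_force: 40.0
time: 11.55
tool_pos: [547.5, 231.6, 275.4]
tool_rot: [-0.001, 0.064, 0.998, 0.0]
wrist_force: [-0.4, 0.1, -4.3]
opening: 17.9
gripper_force: 40.0
[547.5 231.6 275.4] [-0.001  0.064  0.998  0.   ]
[[121.0, 158.0], [159.0, 162.0], [135.0, 83.0], [166.0, 86.0], [124.0, 224.0]]
[[609.0, 119.0], [619.0, 140.0], [677.0, 115.0], [686.0, 132.0], [552.0, 107.0]]
```

View pics/z3.png

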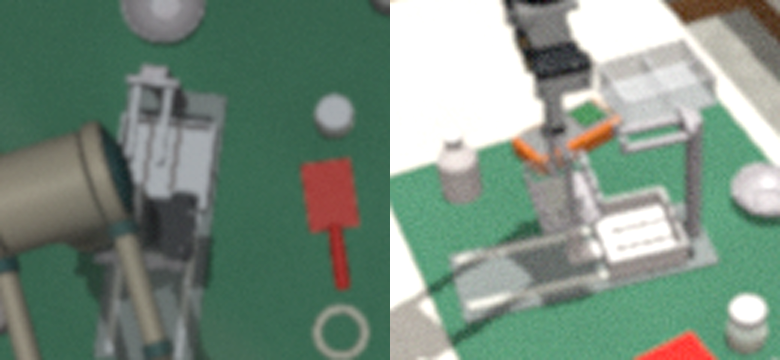

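The top zoom shows the prong tips at about (125,158) and (163,165), within a few mm of prediction, and the tray home under the hook. I'm threading the bar over the prongs.

```bash
python3 -m creep '[{"jaw":255,"x":-0.04,"y":0,"z":-0.02,"twist":0},{"jaw":255,"x":-0.1,"y":-0.005,"z":-0.02,"twist":0},{"jaw":255,"x":-0.17,"y":-0.01,"z":-0.02,"twist":0},{"jaw":255,"x":-0.24,"y":-0.01,"z":-0.02,"twist":0},{"jaw":255,"x":-0.3,"y":-0.01,"z":-0.02,"twist":0}]' 40
python3 -m creep '[{"jaw":255,"x":-0.06,"y":0,"z":0,"twist":0},{"jaw":255,"x":-0.12,"y":0,"z":0,"twist":0},{"jaw":255,"x":-0.18,"y":0,"z":0,"twist":0},{"jaw":255,"x":-0.23,"y":0,"z":0,"twist":0},{"jaw":255,"x":-0.235,"y":0,"z":0,"twist":0}]' 40
python3 - <<'E'
from h import *
T=ctrl.get_state();print(T['tool_pos'].round(1),T['tool_rot'].round(3))
c=[]
e=np.array([.9918,-.128,0]);n=np.array([.128,.9918,0]);S=np.array([646,217,205.])
for nme,(u,v) in {'top':(140,110),'side':(200,100)}.items():
    im,i=grab(nme,nme+'4'); c.append(cv2.resize(im[v:v+120,u:u+120],None,fx=3.3,fy=3.3,interpolation=2))
cv2.imwrite('pics/z4.png',cv2.convertScaleAbs(np.hstack(c)[...,::-1],alpha=1.4))
E
```

```text
time: 12.07
tool_pos: [610.1, 218.8, 282.0]
tool_rot: [0.002, 0.065, 0.998, 0.0]
wrist_force: [0.9, 0.2, -4.2]
opening: 17.8
gripper_force: 40.0
time: 12.48
tool_pos: [657.2, 212.6, 281.0]
tool_rot: [0.001, 0.065, 0.998, -0.0]
wrist_force: [-0.7, -0.1, -4.3]
opening: 17.8
gripper_force: 40.0
[657.2 212.6 281. ] [ 0.001  0.065  0.998 -0.   ]
```

View pics/z4.png

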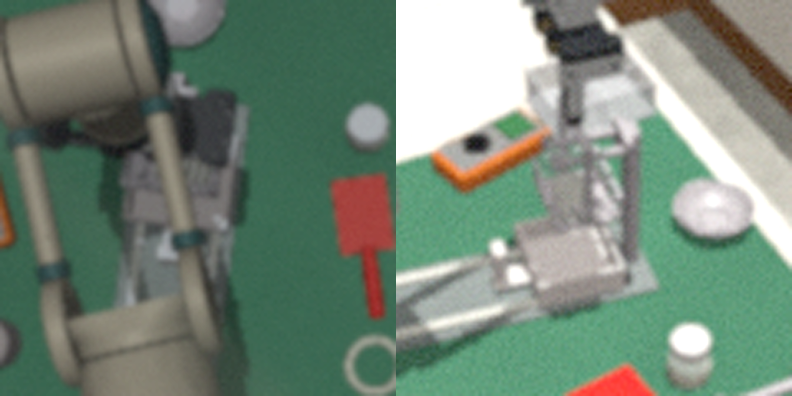

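The side view shows the bar over the prongs, in front of the column; by calculation it's about 12 mm behind the seat. Lowering slowly.

```bash
python3 -m creep '[{"jaw":255,"x":0.005,"y":0.005,"z":0.03,"twist":0},{"jaw":255,"x":0.01,"y":0.01,"z":0.07,"twist":0},{"jaw":255,"x":0.01,"y":0.01,"z":0.11,"twist":0},{"jaw":255,"x":0.01,"y":0.01,"z":0.14,"twist":0},{"jaw":255,"x":0.01,"y":0.01,"z":0.15,"twist":0}]' 40
python3 -m creep '[{"jaw":255,"x":0,"y":0,"z":0.005,"twist":0},{"jaw":255,"x":0,"y":0,"z":0.01,"twist":0},{"jaw":255,"x":0,"y":0,"z":0.015,"twist":0},{"jaw":255,"x":0,"y":0,"z":0.015,"twist":0}]' 40
```

```text
time: 13.0
tool_pos: [650.8, 216.5, 249.3]
tool_rot: [-0.002, 0.064, 0.998, -0.0]
wrist_force: [-0.4, 0.0, -5.1]
opening: 17.8
gripper_force: 40.0
time: 13.33
tool_pos: [652.3, 216.5, 248.5]
tool_rot: [0.0, 0.064, 0.998, 0.0]
wrist_force: [0.2, 0.2, -4.6]
opening: 17.8
gripper_force: 40.0
```

```bash
python3 -m creep '[{"jaw":255,"x":0,"y":0,"z":0.005,"twist":0},{"jaw":255,"x":0,"y":0,"z":0.01,"twist":0},{"jaw":255,"x":0,"y":0,"z":0.01,"twist":0},{"jaw":255,"x":0,"y":0,"z":0.01,"twist":0}]' 40
python3 -m creep '[{"jaw":255,"x":0,"y":0,"z":0.004,"twist":0},{"jaw":255,"x":0,"y":0,"z":0.007,"twist":0},{"jaw":255,"x":0,"y":0,"z":0.007,"twist":0}]' 40
```

```text
time: 13.67
tool_pos: [652.1, 216.4, 246.3]
tool_rot: [-0.0, 0.064, 0.998, 0.0]
wrist_force: [-0.8, 0.3, -3.1]
opening: 17.7
gripper_force: 40.0
time: 13.92
tool_pos: [652.2, 216.4, 245.2]
tool_rot: [0.0, 0.064, 0.998, 0.0]
wrist_force: [-1.5, 0.0, -2.7]
opening: 17.8
gripper_force: 40.0
```

```bash
python3 -m creep '[{"jaw":255,"x":0,"y":0,"z":0.003,"twist":0},{"jaw":255,"x":0,"y":0,"z":0.006,"twist":0},{"jaw":255,"x":0,"y":0,"z":0.006,"twist":0}]' 40
python3 -m creep '[{"jaw":255,"x":0,"y":0,"z":0.003,"twist":0},{"jaw":255,"x":0,"y":0,"z":0.005,"twist":0},{"jaw":255,"x":0,"y":0,"z":0.005,"twist":0}]' 40
```

```text
time: 14.17
tool_pos: [652.2, 216.4, 245.1]
tool_rot: [0.001, 0.064, 0.998, 0.0]
wrist_force: [-1.7, -0.3, 4.2]
opening: 17.9
gripper_force: 40.0
time: 14.42
tool_pos: [652.2, 216.4, 245.1]
tool_rot: [0.001, 0.064, 0.998, 0.0]
wrist_force: [-2.4, -0.9, 7.6]
opening: 17.9
gripper_force: 40.0
```

Seated at TCP z = 245.1, as expected (205 + 40), and the force has reversed. Opening gently, then retreating.

```bash
python3 -m creep '[{"jaw":215,"x":0,"y":0,"z":-0.005,"twist":0},{"jaw":190,"x":0,"y":0,"z":-0.005,"twist":0},{"jaw":150,"x":0,"y":0,"z":-0.005,"twist":0},{"jaw":120,"x":0,"y":0,"z":-0.005,"twist":0},{"jaw":120,"x":0,"y":0,"z":-0.005,"twist":0}]' 10
python3 -m creep '[{"jaw":120,"x":0,"y":0,"z":-0.03,"twist":0},{"jaw":120,"x":0,"y":0,"z":-0.12,"twist":0},{"jaw":120,"x":0,"y":0,"z":-0.25,"twist":0},{"jaw":120,"x":0,"y":0,"z":-0.4,"twist":0},{"jaw":120,"x":0.1,"y":0,"z":-0.5,"twist":0}]' 10
python3 -m creep '[{"jaw":120,"x":0.15,"y":0,"z":0,"twist":0},{"jaw":120,"x":0.3,"y":0,"z":0,"twist":0},{"jaw":120,"x":0.5,"y":0.05,"z":0,"twist":0},{"jaw":120,"x":0.68,"y":0.15,"z":0,"twist":0},{"jaw":120,"x":0.8,"y":0.3,"z":0,"twist":0}]' 10
python3 -m creep '[{"jaw":120,"x":0.15,"y":0.18,"z":0,"twist":0},{"jaw":120,"x":0.3,"y":0.36,"z":0,"twist":0},{"jaw":120,"x":0.4,"y":0.54,"z":0,"twist":0},{"jaw":120,"x":0.5,"y":0.72,"z":0,"twist":0},{"jaw":120,"x":0.5,"y":0.72,"z":0,"twist":0}]' 10
python3 - <<'E'
from h import *
c=[]
for nme,(u,v) in {'top':(145,110),'side':(170,100)}.items():
    im,i=grab(nme,nme+'5'); c.append(cv2.resize(im[v:v+130,u:u+115],None,fx=3.4,fy=3.4,interpolation=2))
cv2.imwrite('pics/z5.png',cv2.convertScaleAbs(np.hstack(c)[...,::-1],alpha=1.4))
E
```

```text
time: 14.83
tool_pos: [652.2, 216.5, 243.1]
tool_rot: [-0.0, 0.064, 0.998, 0.0]
wrist_force: [-0.6, -0.1, -0.4]
opening: 40.1
gripper_force: 0.0
time: 15.25
tool_pos: [635.4, 218.5, 345.2]
tool_rot: [0.002, 0.065, 0.998, 0.0]
wrist_force: [-0.5, -0.2, 0.3]
opening: 49.5
gripper_force: 0.0
time: 15.67
tool_pos: [478.2, 298.1, 345.2]
tool_rot: [0.0, 0.065, 0.998, -0.0]
wrist_force: [0.4, 0.6, 0.1]
opening: 50.0
gripper_force: 0.0
time: 16.08
tool_pos: [397.6, 460.0, 343.8]
tool_rot: [-0.001, 0.062, 0.998, 0.002]
wrist_force: [0.0, 0.0, -1.0]
opening: 49.8
gripper_force: 0.0
```

View pics/z5.png

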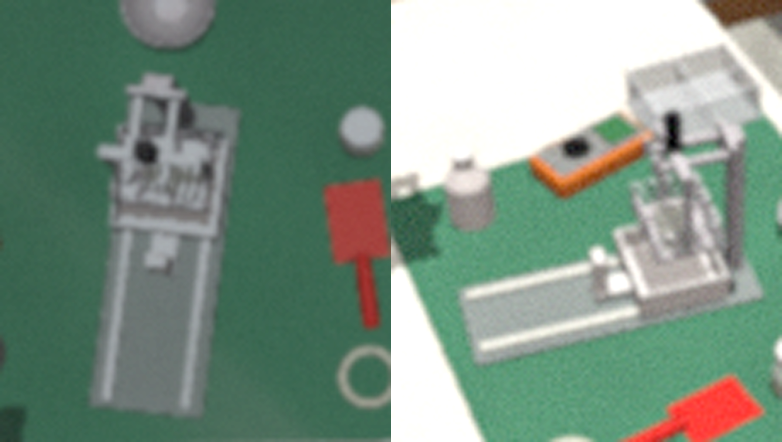

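The basket hangs level on both prongs, with the post top at (148,152) in the top zoom. The tray is under it with the lug at about (160,248). I'll do a quick check of the lug position, then hand in.

Run:
```python
from h import *
i=ctrl.camera_info('top'); f=lambda p,z: onz(i,np.array(p)/3.4+[145,110]-.35,z)[0].round(1)
lug=f([160,248],74); post=f([148,152],261); print(lug,post)
if 548<lug[0]<566: print(ctrl.hand_in())
```

```text
[569.3 226.1  74. ] [648.5 210.6 261. ]
```

That click fell on the tongue–lug junction. The lug's front edge is at row ~270, which gives x≈545 and a lug centre of about 554. This matches the end-stop contact at 556, so I'm handing in.

```bash
python3 -c "
from station import ctrl; print(ctrl.hand_in())"
```

```text
the job is handed in; nothing more can be done
None
```

The job is handed in, with no verdict shown: the tray was pushed home to its end stop, and the basket with its heat sink was lowered onto both prongs of the drying stand and released, in about 16 s of the 64 s allowed.

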